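Hang the rod caddy on the draining stand by its keyhole plate

ROBOT

A 6-joint arm with a two-finger parallel gripper is mounted at the origin on a cart in front of the work surface, level with it; the furniture and walls round the work are solid. World frame = base frame: x ahead of the robot, y to its left, z up, the work surface at z = 0. Lengths are in m, angles in rad, forces in N, time in s.
With the tool pointing down it reaches from about 0.325 to 0.75 m from the base axis. Payload 7.6 kg.
Tool frame: the origin (TCP) lies midway between the tips of the shut fingers; the grasp point (between the pads) lies 19 mm behind it (arm.grip_point_offset is the distance from the TCP to the grasp point, in m); z points along the fingers, y is the line along which they close (so a half turn about z gives the same grasp; the last joint's range is limited). The gripper opens to 85 mm and grips with 20 to 120 N. Pads are 22 mm wide; open, the fingers measure 114 mm over their backs; the gripper's body (76 mm by 85 mm) begins 54 mm behind the grasp point. The pads swing forward as they close: fully open they stand 13 mm farther back than shut.
Start: joints at [1.133, 0.052, 1.401, -0, 1.689, -0.07], TCP at [0.189, 0.49, 0.231] pointing down, gripper open.
Joint ranges: [-2.9, 2.9], [-0.91, 2.17], [0.12, 2.37], [-1.06, 4.2], [0.26, 2.73], [-2.93, 2.93]. Speed limits (rad/s): [2.57, 2.57, 3.01, 3.14, 3.14, 3.14].

INTERFACE

Orientations are given as a rotation vector (axis times angle).
In Python, from cell import arm gives the robot as it stands.
- The arm moves only by the shell command python3 -m crank, which reads ROWS from standard input. ROWS is a JSON list of rows, 1 to 5 of them, each an object with the fields sx, sy, sz (the shift in normalised numbers (1 is 0.5 m)), rx, ry, rz (a rotation vector in parts of the range, where 1.0 means 2 pi rad), jaw (the finger opening in m); a field left out counts as zero (the opening has to be given); each row is the pose to reach, as a shift and turn from the pose commanded when the command began, along the tool's axes at that moment; what a row does not reach only later rows make up. A row lasts 1/10 s, in which the tool goes at most 0.05 m and 0.15 rad, less where a joint would pass 70% of its speed; a pose out of reach is approached as far as the arm can. The fingers move at their own pace and stop on an object; the grip force is fixed at half the most. Time passes only in rows, so rows that do not move let the fingers close. It prints the time, the measured TCP pose, the force, the opening and the grip force at its end. No shift or turn number may pass 1 either way. Input that does not fit is refused with a message, and nothing moves.
- arm.observe(): the state, without advancing time (a new reading comes with each control period).
- arm.camera(name): name is "scene" or "top"; returns a dict with "frame" (480x640x3 uint8, red, green, blue), "mtx" (3x3 intrinsics, pixels), "dist" ([k1, k2, p1, p2, k3] as OpenCV has them; the pictures are not rectified), "extrinsics" (4x4, takes a point from world to camera coordinates). Camera axes: x right, y up, looking along -z (the intrinsics and any distortion apply to the point x, -y, -z); pixel columns grow to the right and rows downward; lengths in m; the calibration is good to about 2 mm. A picture is of the moment at which its call begins. There is no depth.
- arm.sign_off(): hands the job in; it is judged then, once.
Trained networks look in a picture, given as the dict that the camera call returned (one of the last four; its "shot" number tells which), for a name from the list of things; names that differ only in an ending like _2 or _b are one class to them, and where a whole thing is asked for, a point or a joint stands for the part that bears it (a point fixed in the world has none). Each returns a list of dicts, best first, with "confidence" (0 to 1); they miss things now and then, are a little off and sometimes report something else, mostly with a low value. They report only what shows in the picture. A call takes as long as a camera call. They do not tell look-alikes from the thing itself.
- arm.regions_of(name, picture): "mask" (480x640 bool, what is visible of it) and "point" ([row, column] in pixels, amid what is visible of it).
The state is a dict: "time": time; "q": joint angles; "qvel": joint speeds; "joint_efforts": joint torques, N m; "tool_pos": TCP position; "eef_rot": TCP orientation; "ft_force": force on the tool from outside, world axes, zero at the start; "torque": the same for the moment, N m; "opening": finger opening in m; "grasp_force": force on a finger pad.
Only numpy, scipy, OpenCV 4.12 (cv2) and the standard library are available. Lean on these libraries where they do the work, as an engineer would, in place of code of your own. Each camera call takes 0.05 s, during which the arm holds its last target. There are 200 camera calls.

TASK

Pick up the blue caddy by its grey grip and hang it on the white draining stand: bring the wide ends of both keyholes over the two stud heads, press the plate back against the dark hanger so that the spring pin goes in, then slide the caddy straight down until it is fully home and the pin snaps out through its hole, and let go. The hanger has been clamped by hand at an unknown height, so feel for the studs with light pressure and never force the plate, and leave the glassware alone.

Things in the scene. Friction and masses are not known exactly. Their poses are not given: they have to be found in the camera images.
- caddy: Loose blue plastic rod caddy with an upright steel back plate, 0.2 to 0.5 kg, standing on the worktop. Origin: centre of its underside; x from the grip to the back plate (into the stand once hung), y along its width, z up. Bin 110 mm wide (y), x -30 to 26 mm, 55 mm high, open above. Plate: x 26 to 30 mm (4 mm thick), 110 mm wide, 120 mm high
- caddy_keyholes (a point): On the plate's rear face, midway between the keyholes' wide ends (caddy frame 30, 0, 80 mm); axes as the caddy. Keyholes at y -38 and 38 mm: round wide end 20 mm across at this height; above it a slot 11 mm wide ending 24 mm higher. Pin hole 10 mm across at y 0, 20.5 mm above this point. Fully home, the stud centres are 20 mm above this point
- caddy_grip (a point): Centre of the caddy's grey upright grip (caddy frame 2, 0, 95 mm; axes as the caddy): 30 mm in x, 16 mm thick in y, z 72 to 118 mm. Take it from above, across y; the space beside it is free down to z 60 mm
- drain_stand: White draining stand, fixed. Origin: centre of the underside of its grey trough (124 x 360 x 22 mm high); x away from the robot into the upright panel, y left along it, z up. Panel face at x 45 mm, top edge at z 183 mm. White pegs at y +-107 and +-150 mm slant up to z 160 mm, 45 mm out (a tube on one). Mid: dark hanger plate with studs (see stud_mark); press its stud heads with under 15 N
- stud_mark (a point): Fixed point on the hanger's front face plane, midway between its two studs (y -38, 38 mm), 170 mm above the worktop; axes as the stand. The hanger is clamped firmly so that the studs are anywhere from 2 to 38 mm below this point; their true height is not reported. Stud head 16 mm across, 4 mm thick, face 9.7 mm out; neck 8 mm across, 5.5 mm long. Hanger: 13 mm above to 55 mm below the studs
- lock_pin (a joint): Brass spring pin, 7 mm across, midway between the studs and level with them; metres pushed in: 0 = out (round tip 6 mm out from the hanger face), 0.006 = flush. Spring 2.5 N at 0, 5.5 N flush; it drags on the plate, so the weight alone does not bring the caddy home. With the caddy fully home it snaps back to 0 through the plate's pin hole
- beaker_100: bystander: small low glass beaker, loose on the worktop; origin at the centre of its underside. Leave it where it is
- beaker_250: bystander: larger glass beaker, loose on the worktop; origin at the centre of its underside. Leave it where it is
- flask_conical: bystander: conical flask with blue liquid, loose on the worktop; origin at the centre of its underside. Leave it where it is
- wash_bottle: bystander: white wash bottle with blue cap, loose on the worktop; origin at the centre of its underside. Leave it where it is
Mind the look-alikes: they are no part of the job. Of the things that look like the caddy, take the one that is farthest to the robot's right at the start.

How it is judged:
On the way, in this order (a step that is already met when the one before it is completed fails the run):
1. the caddy is lifted clear of the worktop (height (world z) of caddy above 0.03 m), for 0.1 s.
2. the wide ends are over both stud heads and the plate is pressed flat to the hanger (within 2.8 mm), pushing the pin in at least 2.5 mm (x of caddy_keyholes in the frame of stud_mark above -0.0028 m and y of caddy_keyholes in the frame of stud_mark between -0.005 and 0.005 m and value of joint lock_pin above 0.0025 m), for 0.1 s.
At the end, for the whole second after the job is handed in: The caddy hangs from both studs, fully home and let go: plate within 2.8 mm of the hanger face and centred to 5 mm, wide ends 19 to 62 mm below stud_mark, pin out again through its hole (under 1.5 mm pushed in), upright and square to the panel to 0.08 rad, at rest, borne by the stand (x of caddy_keyholes in the frame of stud_mark above -0.0028 m and y of caddy_keyholes in the frame of stud_mark between -0.005 and 0.005 m and value of joint lock_pin below 0.0015 m and z of caddy_keyholes in the frame of stud_mark between -0.062 and -0.019 m and angle between caddy's own z axis and vertical below 0.08 rad and angle between the x axis of caddy and the x axis of drain_stand, either way round below 0.08 rad and linear speed of caddy below 0.01 m/s and contact force between caddy and drain_stand above 0.5 N); the robot touches nothing.
It fails at once if the caddy is forced against the stand or its studs (over 15 N) while the wide ends are not over the heads (contact force between caddy and drain_stand above 15 N and x of caddy_keyholes in the frame of stud_mark below -0.006 m).
It fails at once if the caddy is forced against the stand with more than 45 N while the pin is pushed in (contact force between caddy and drain_stand above 45 N and value of joint lock_pin above 0.002 m).
It fails at once if a piece of glassware or the wash bottle is pushed more than 15 mm (distance of any of beaker_100, beaker_250, flask_conical, wash_bottle from where it was at the start of the episode above 0.015 m).
It also fails if it takes over 72 s, if anything falls off the work surface, if the arm or the gripper's body presses on something with over 40 N, if the wrist force passes 120 N, or if a joint passes its speed limit or range.

## Working session

There is one attempt and no reset: what is moved stays moved. The work goes in short steps, Python scripts to look and compute and a shell command to move; the robot and the scene stay as the last step left them, time stands still between calls to the robot, and variables do not carry over. Pictures are saved under pics/ and viewed, at most 10 in all, crops included, and the job is handed in when it is done.

```bash
ls; mkdir -p pics; cat > h.py <<'E'
import numpy as np,cv2
from cell import arm
def save(p,n): cv2.imwrite(f'pics/{n}.png',p['frame'][:,:,::-1])
def ray(p,uv):
    u=cv2.undistortPoints(np.array([[uv]],float),np.array(p['mtx']),np.array(p['dist']))[0,0]
    E=np.array(p['extrinsics']);R=E[:3,:3];t=E[:3,3]
    return -R.T@t, R.T@np.array([u[0],-u[1],-1.])
def atz(p,uv,z):
    c,d=ray(p,uv);return c+d*(z-c[2])/d[2]
def proj(p,X):
    E=np.array(p['extrinsics']);X=np.atleast_2d(X)@E[:3,:3].T+E[:3,3]
    X=X*[1,-1,-1]
    return cv2.projectPoints(X,np.zeros(3),np.zeros(3),np.array(p['mtx']),np.array(p['dist']))[0][:,0]
E
cat > a.py <<'E'
from h import *
ps={n:arm.camera(n) for n in('scene','top')}
for n,p in ps.items():
    save(p,n+'0'); print(n,ray(p,(320,240)))
    for k in('caddy','caddy_grip','drain_stand','lock_pin','beaker_100','beaker_250','flask_conical','wash_bottle'):
        try:
            for r in arm.regions_of(k,p): print(n,k,round(r['confidence'],2),r['point'],r['mask'].sum(),atz(p,r['point'][::-1],0).round(3))
        except Exception as e: print(k,e)
print(arm.observe())
E
python3 a.py
```

```text
pics
scene (array([ 0.12906011, -0.84266435,  0.90928803]), array([ 0.35431767,  0.70557186, -0.61411843]))
scene caddy 0.87 [264.2, 204.4] 2116 [ 0.353  0.242 -0.   ]
scene caddy 0.62 [266.7, 272.1] 2495 [ 0.5    0.159 -0.   ]
scene caddy 0.6 [357.1, 386.6] 15273 [ 0.601 -0.21   0.   ]
scene caddy 0.57 [223.4, 276.2] 1569 [ 0.58   0.321 -0.   ]
scene caddy_grip 0.81 [219.6, 271.4] 1441 [0.575 0.343 0.   ]
scene caddy_grip 0.71 [264.9, 276.9] 2451 [0.514 0.16  0.   ]
scene caddy_grip 0.62 [265.7, 198.7] 2056 [0.339 0.243 0.   ]
scene drain_stand 0.93 [356.6, 384.8] 15381 [ 0.598 -0.207  0.   ]
scene beaker_100 0.72 [205.2, 227.3] 540 [0.49  0.463 0.   ]
scene beaker_100 0.62 [186.2, 298.1] 874 [0.712 0.464 0.   ]
scene beaker_250 0.72 [205.2, 227.3] 540 [0.49  0.463 0.   ]
scene beaker_250 0.62 [186.2, 298.1] 874 [0.712 0.464 0.   ]
scene flask_conical 0.61 [222.2, 369.7] 982 [0.81  0.212 0.   ]
scene wash_bottle 0.69 [177.7, 249.9] 1085 [0.601 0.574 0.   ]
top (array([0.43255185, 0.08359603, 1.46362419]), array([ 0.08077692, -0.02699781, -0.99643515]))
top caddy 0.65 [263.2, 296.5] 
[... 760 characters left out ...]
 171.1] 788 [0.565 0.465 0.   ]
{'time': 0.9, 'q': array([ 1.13269262e+00,  5.22326435e-02,  1.40071200e+00, -4.17637605e-05,
        1.68862131e+00, -7.02894588e-02]), 'qvel': array([-0.00074861, -0.00012226, -0.00073278, -0.00014567,  0.00082823,
       -0.00113556]), 'joint_efforts': array([ 4.47835373e-04, -3.81527388e+01, -3.60315478e+01, -1.05120887e-05,
        1.07155006e-04,  1.48769539e-05]), 'tool_pos': array([0.18876626, 0.48990062, 0.23130018]), 'eef_rot': array([5.74508957e-01, 3.08856754e+00, 2.42167526e-05]), 'ft_force': array([-0.3408069 ,  0.06132153,  0.59840907]), 'torque': array([-0.01916607,  0.04282607, -0.00304265]), 'grasp_force': 0.0, 'opening': 0.08560644686754819}
```

View pics/scene0.png

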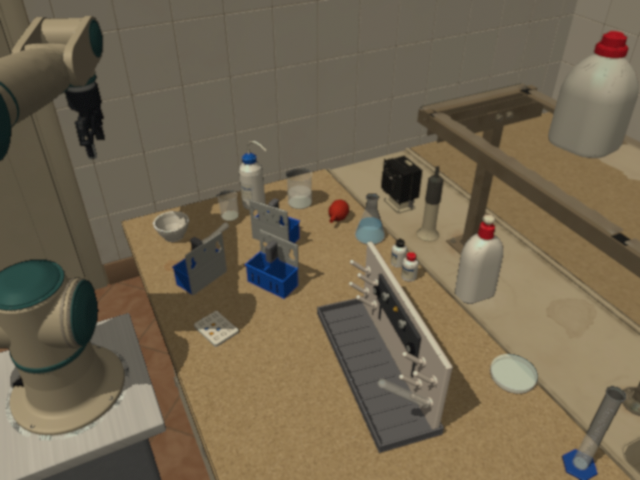

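View pics/top0.png

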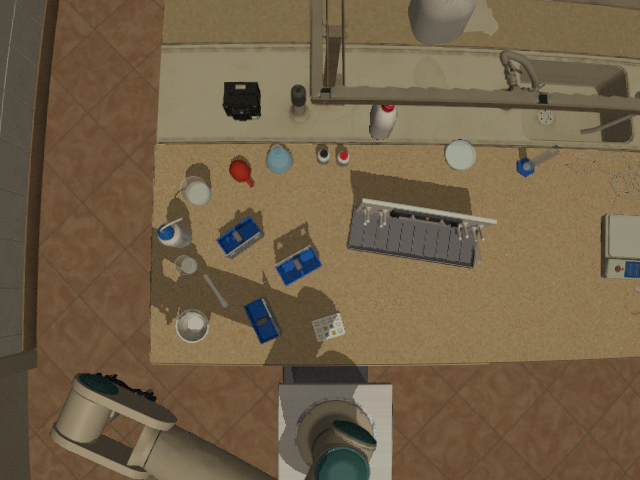

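Scene/top view: the caddy look-alikes in the top view are (239,236), (299,266) and (262,320). In the scene view they are (275,223), (272,267) and (203,264). Image right is the robot's right (-y), so the caddy at top (299,266) / scene (272,267) is the one to take. The stand's hanger sits at scene (395,315). I'll check the choice in a close crop.

```bash
python3 - <<'E'
import cv2,numpy as np
a=cv2.imread('pics/scene0.png')[190:310,220:320]; b=cv2.imread('pics/top0.png')[225:305,255:345]; c=cv2.imread('pics/scene0.png')[235:395,340:460];d=cv2.imread('pics/top0.png')[180:280,340:505]
def f(x,w,h): return cv2.resize(x,(w,h),interpolation=cv2.INTER_CUBIC)
cv2.imwrite('pics/crop1.png',np.hstack([f(a,400,480),f(b,400,480)]))
E
```

```text
(no output)
```

View pics/crop1.png

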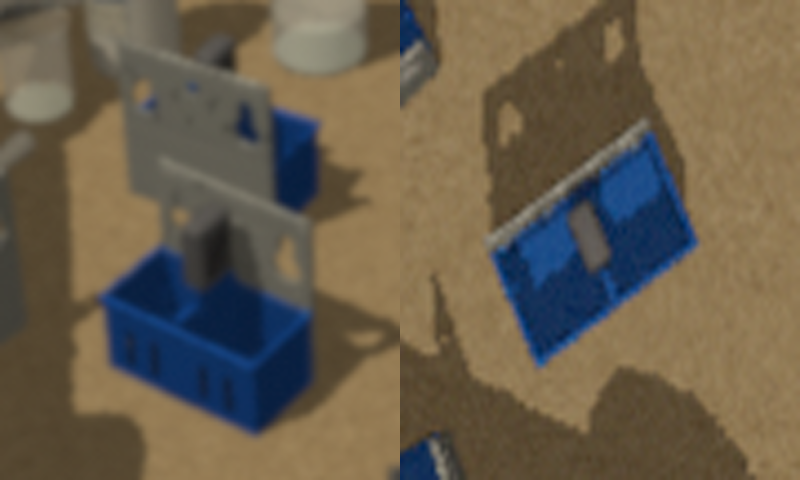

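The choice holds: it is the right-most caddy, with its plate up-left and its grip at top pixel ≈ (297.5,264.5). Next I'll measure the stand.

```bash
python3 - <<'E'
import cv2,numpy as np
a=cv2.imread('pics/scene0.png')[230:450,310:460]; b=cv2.imread('pics/top0.png')[190:280,340:505]
cv2.imwrite('pics/crop2.png',np.hstack([cv2.resize(a,(400,587),interpolation=2),np.vstack([cv2.resize(b[:,:83],(400,293),interpolation=2),cv2.resize(b[:,82:],(400,294),interpolation=2)])]))
E
```

```text
(no output)
```

View pics/crop2.png

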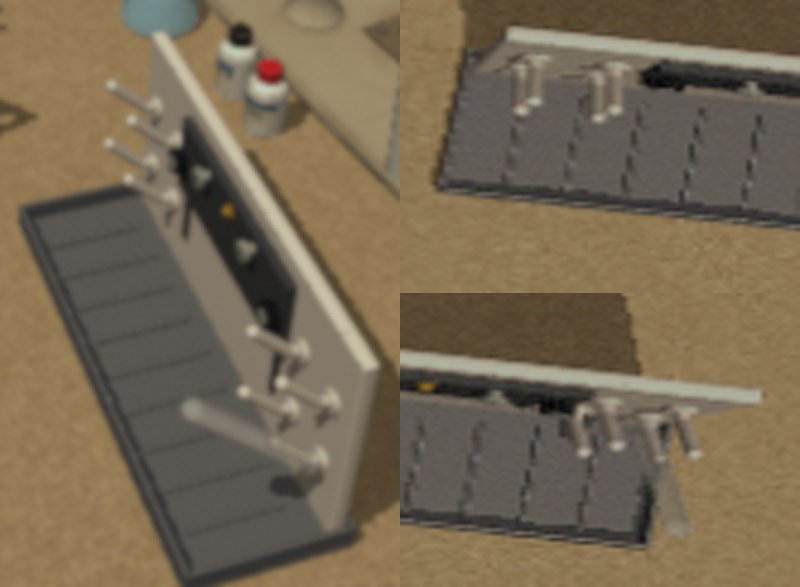

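```bash
cat > fit.py <<'E'
from h import *
from scipy.optimize import least_squares
S=arm.camera('scene');T=arm.camera('top')
def W(p,q):
    c,s=np.cos(p[2]),np.sin(p[2]);q=np.array(q,float)
    return np.c_[p[0]+c*q[:,0]-s*q[:,1],p[1]+s*q[:,0]+c*q[:,1],q[:,2]]
def fit(obj,x0):
    def f(x):
        o=[]
        for cam,l in obj(x): 
            o.append((proj(cam,W(x,[a for a,_ in l]))-np.array([b for _,b in l])).ravel())
        return np.concatenate(o)
    r=least_squares(f,x0,loss='soft_l1',f_scale=1.);print(r.x.round(4));print(f(r.x).reshape(-1,2).round(1).tolist());return r.x
def cad(x): return [(T,[((.002,0,.118),(297.5,264.5)),((.028,.055,.12),(275.3,265.2)),((.028,-.055,.12),(310.8,245.8)),((-.03,.055,.055),(286.5,285.3)),((-.03,-.055,.055),(321.4,265.3))]),
 (S,[((.028,.055,.12),(260.5,230.5)),((.028,-.055,.12),(298,245.5)),((-.03,-.055,0),(284.5,298)),((-.03,-.055,.055),(283,280.5)),((-.03,.055,.055),(246,264.5)),((-.03,.055,0),(248,281.2))])]
def st(x):
    h=x[4]; xf=.045-x[3]-.0097
    return [(T,[((xf,.038,h),(413,217)),((xf,-.038,h),(441.5,221.8)),((.045-x[3]-.006,0,h),(427.7,218.5)),((-.062,.18,.022),(347.5,247.4)),((-.062,-.18,.022),(473.5,267.1))]),
     (S,[((xf,.038,h),(385.4,296.7)),((xf,-.038,h),(401.9,324.5)),((.045-x[3]-.006,0,h),(395.5,309.1)),((-.062,.18,.022),(318.3,308)),((-.062,-.18,.022),(379.4,449.4)),((.062,-.18,.022),(443,431.7))])]
c=fit(cad,[.47,.11,.4]); s=fit(st,[.57,-.2,-.15,.01,.15])
print('grip',W(c,[(.002,0,.095)]),'mark',W(s,[(.045-s[3],0,.17)]))
E
python3 fit.py
```

```text
[0.4792 0.1027 0.5197]
[[0.5, -1.1], [-0.9, -0.1], [0.8, -1.7], [-0.1, -0.6], [0.6, -0.8], [-1.4, -1.4], [-0.4, -0.1], [-0.4, 1.3], [0.2, 1.0], [-0.7, -0.7], [-0.9, 0.2]]
[ 0.5615 -0.222  -0.1621  0.0046  0.1547]
[[0.4, 0.1], [0.9, 0.3], [0.4, -0.3], [0.9, -0.1], [0.9, 1.2], [0.3, -0.1], [-0.1, -0.1], [-0.1, 0.6], [-0.7, -1.7], [-0.6, -2.5], [0.9, -3.0]]
grip [[0.4809009  0.10365687 0.095     ]] mark [[ 0.60140372 -0.22848061  0.17      ]]
```

```bash
cat >> h.py <<'E'
from scipy.spatial.transform import Rotation as Ro
def to(pos,yaw):  # yaw = caddy-frame yaw wanted; tool x=-caddy x, tool y=caddy y, z down
    o=arm.observe();R=Ro.from_rotvec(o['eef_rot'])
    c,s=np.cos(yaw),np.sin(yaw)
    G=Ro.from_matrix(np.array([[-c,-s,0],[-s,c,0],[0,0,-1]]).T.reshape(3,3).T@np.eye(3)) 
    G=Ro.from_matrix(np.column_stack([[-c,-s,0],[-s,c,0],[0,0,-1]]))
    print('t',round(o['time'],2),'pos',o['tool_pos'].round(4),'F',o['ft_force'].round(2),'d',R.inv().apply(np.array(pos)-o['tool_pos']).round(4),'rot',(R.inv()*G).as_rotvec().round(4))
E
sed -i '/T.reshape/d' h.py
python3 -c "
from h import *
to((.4809,.1037,.2),.5197)"
```

```text
t 1.0 pos [0.1888 0.4899 0.2313] F [ 1.25 -0.44  0.44] d [-0.4115 -0.2553  0.0313] rot [ 1.000e-04  0.000e+00 -8.875e-01]
```

Units first: shifts go in shares of 0.5 m and turns go in shares of 2 pi rad. So -0.21 m / 0.5 = -0.42, -0.13 m / 0.5 = -0.26, -0.45 rad / 6.2832 = -0.0716.

```bash
echo '[{"sx": -0.42,"sy": -0.26,"rz": -0.0716,"jaw": 0.085},{"sx": -0.42,"sy": -0.26,"rz": -0.0716,"jaw": 0.085},{"sx": -0.42,"sy": -0.26,"rz": -0.0716,"jaw": 0.085},{"sx": -0.42,"sy": -0.26,"rz": -0.0716,"jaw": 0.085},{"sx": -0.42,"sy": -0.26,"rz": -0.0716,"jaw": 0.085}]' | python3 -m crank
python3 -c "
from h import *
to((.4809,.1037,.2),.5197)"
```

```text
time: 1.5
tool_pos: [0.3314, 0.3013, 0.2315]
eef_rot: [-0.132, 3.138, 0.001]
ft_force: [0.9, -0.7, 0.0]
opening: 0.0852
grasp_force: 0.0
t 1.5 pos [0.3314 0.3013 0.2315] F [ 0.9  -0.68  0.04] d [-0.1323 -0.2095  0.0315] rot [ 2.000e-04  7.000e-04 -4.354e-01]
```

Converted, -0.209 m / 0.5 = -0.418, -0.132 m / 0.5 = -0.264, -0.436 rad / 6.2832 = -0.0694.

```bash
echo '[{"sx": -0.264,"sy": -0.418,"sz": 0.06,"rz": -0.0694,"jaw": 0.085},{"sx": -0.264,"sy": -0.418,"sz": 0.06,"rz": -0.0694,"jaw": 0.085},{"sx": -0.264,"sy": -0.418,"sz": 0.06,"rz": -0.0694,"jaw": 0.085},{"sx": -0.264,"sy": -0.418,"sz": 0.06,"rz": -0.0694,"jaw": 0.085},{"sx": -0.264,"sy": -0.418,"sz": 0.06,"rz": -0.0694,"jaw": 0.085}]' | python3 -m crank
echo '[{"jaw": 0.085},{"jaw": 0.085}]' | python3 -m crank
python3 -c "
from h import *
to((.4809,.1037,.075),.5197)
p=arm.camera('top');save(p,'top1');p=arm.camera('scene');save(p,'scene1')"
```

```text
time: 2.0
tool_pos: [0.4672, 0.1212, 0.204]
eef_rot: [-0.808, 3.035, 0.0]
ft_force: [1.1, 1.3, 0.5]
opening: 0.0851
grasp_force: 0.0
time: 2.2
tool_pos: [0.4665, 0.1222, 0.2037]
eef_rot: [0.801, -3.037, -0.001]
ft_force: [-0.3, 1.5, -0.2]
opening: 0.085
grasp_force: 0.0
t 2.2 pos [0.4665 0.1222 0.2037] F [-0.26  1.5  -0.16] d [-0.0035 -0.0232  0.1287] rot [ 0.0006 -0.0006 -0.0039]
```

Converted, 0.1287 m / 0.5 = 0.2574, 0.1 m / 0.5 = 0.2, -0.004 rad / 6.2832 = -0.0006.

```bash
echo '[{"sx": -0.007,"sy": -0.0464,"sz": 0.1,"rz": -0.0006,"jaw": 0.085},{"sx": -0.007,"sy": -0.0464,"sz": 0.2,"rz": -0.0006,"jaw": 0.085},{"sx": -0.007,"sy": -0.0464,"sz": 0.2574,"rz": -0.0006,"jaw": 0.085},{"sx": -0.007,"sy": -0.0464,"sz": 0.2574,"rz": -0.0006,"jaw": 0.085}]' | python3 -m crank
python3 -c "
from h import *
to((.4809,.1037,.075),.5197)
a=arm.camera('top')['frame'][225:305,255:345,::-1];b=arm.camera('scene')['frame'][190:310,220:320,::-1]
cv2.imwrite('pics/crop3.png',np.hstack([cv2.resize(b,(400,480),interpolation=2),cv2.resize(a,(400,480),interpolation=2)]))"
```

```text
time: 2.7
tool_pos: [0.4773, 0.1053, 0.0707]
eef_rot: [0.812, -3.025, -0.002]
ft_force: [-0.3, 0.1, -0.4]
opening: 0.085
grasp_force: 0.0
t 2.7 pos [0.4773 0.1053 0.0707] F [-0.31  0.05 -0.44] d [-0.0023 -0.0032 -0.0044] rot [ 0.0037 -0.0086  0.0047]
```

View pics/crop3.png

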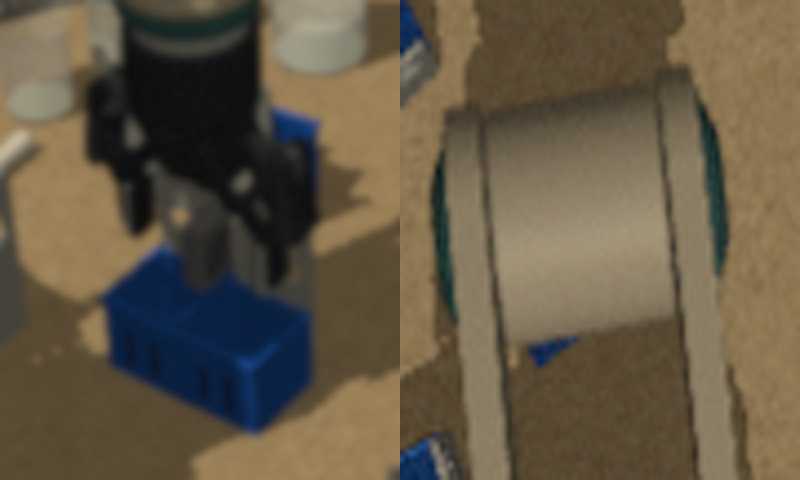

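The fingers straddle the grip, at crop ≈ (135,200) and (270,260) with the grip at (205,250), so I'll correct slightly and close.

Converted, -0.003 m / 0.5 = -0.006, -0.002 m / 0.5 = -0.004, 0.004 rad / 6.2832 = 0.0006.

```bash
echo '[{"sx": -0.004,"sy": -0.006,"sz": -0.006,"rz": 0.0006,"jaw": 0.085},{"sx": -0.004,"sy": -0.006,"sz": -0.006,"rz": 0.0006,"jaw": 0.085}]' | python3 -m crank
python3 -c "
from h import *
to((.4809,.1037,.075),.5197)"
echo '[{"jaw": 0},{"jaw": 0},{"jaw": 0},{"jaw": 0},{"jaw": 0}]' | python3 -m crank
echo '[{"jaw": 0},{"jaw": 0},{"jaw": 0},{"jaw": 0},{"jaw": 0}]' | python3 -m crank
```

```text
time: 3.0
tool_pos: [0.4861, 0.1034, 0.0815]
eef_rot: [-0.804, 3.031, -0.001]
ft_force: [0.2, 0.1, 0.1]
opening: 0.0849
grasp_force: 0.0
t 3.0 pos [0.4861 0.1034 0.0815] F [0.17 0.07 0.11] d [0.0044 0.0029 0.0065] rot [-0.0022  0.0053 -0.0011]
time: 3.5
tool_pos: [0.484, 0.1033, 0.0783]
eef_rot: [0.805, -3.037, -0.002]
ft_force: [-1.2, 2.2, -3.1]
opening: 0.0154
grasp_force: 59.5
time: 4.0
tool_pos: [0.484, 0.1029, 0.0781]
eef_rot: [0.805, -3.036, -0.0]
ft_force: [-0.1, -0.6, -3.5]
opening: 0.0153
grasp_force: 59.6
```

Converted, -0.12 m / 0.5 = -0.24, -0.03 m / 0.5 = -0.06.

```bash
echo '[{"sz": -0.06,"jaw": 0},{"sz": -0.14,"jaw": 0},{"sz": -0.24,"jaw": 0},{"sz": -0.24,"jaw": 0},{"sz": -0.24,"jaw": 0}]' | python3 -m crank
python3 -c "
from h import *
print(arm.observe()['opening'])
to((.4971,-.2114,.20),-.1621)"
```

```text
time: 4.5
tool_pos: [0.4846, 0.103, 0.1993]
eef_rot: [-0.804, 3.034, -0.0]
ft_force: [0.1, 0.1, -4.4]
opening: 0.0152
grasp_force: 59.8
0.015232325776003256
t 4.5 pos [0.4846 0.103  0.1993] F [ 0.08  0.08 -4.42] d [ 0.1449 -0.2793 -0.0008] rot [-0.      0.0028  0.6803]
```

Converted, -0.21 m / 0.5 = -0.42, -0.17 m / 0.5 = -0.34, 0.52 rad / 6.2832 = 0.0828.

```bash
echo '[{"sx": 0.04,"sy": -0.08,"rz": 0.0159,"jaw": 0},{"sx": 0.09,"sy": -0.17,"rz": 0.035,"jaw": 0},{"sx": 0.134,"sy": -0.26,"rz": 0.0541,"jaw": 0},{"sx": 0.18,"sy": -0.34,"rz": 0.07,"jaw": 0},{"sx": 0.22,"sy": -0.42,"rz": 0.0828,"jaw": 0}]' | python3 -m crank
python3 -c "
from h import *
to((.4971,-.2114,.20),-.1621)"
```

```text
time: 5.0
tool_pos: [0.4913, -0.1358, 0.1958]
eef_rot: [-0.01, -3.138, -0.002]
ft_force: [0.7, -0.4, -2.9]
opening: 0.0152
grasp_force: 60.3
t 5.0 pos [ 0.4913 -0.1358  0.1958] F [ 0.68 -0.44 -2.92] d [-0.0063 -0.0755 -0.0044] rot [ 0.001  -0.0039  0.156 ]
```

Converted, -0.075 m / 0.5 = -0.15, -0.072 m / 0.5 = -0.144, 0.156 rad / 6.2832 = 0.0248.

```bash
echo '[{"sx": -0.006,"sy": -0.07,"sz": -0.006,"rz": 0.0127,"jaw": 0},{"sx": -0.012,"sy": -0.144,"sz": -0.006,"rz": 0.0248,"jaw": 0},{"sx": -0.012,"sy": -0.15,"sz": -0.006,"rz": 0.0248,"jaw": 0},{"sx": -0.012,"sy": -0.15,"sz": -0.006,"rz": 0.0248,"jaw": 0},{"sx": -0.012,"sy": -0.15,"sz": -0.006,"rz": 0.0248,"jaw": 0}]' | python3 -m crank
echo '[{"jaw": 0},{"jaw": 0},{"jaw": 0}]' | python3 -m crank
python3 -c "
from h import *
to((.4971,-.2114,.1528),-.1621)
p=arm.camera('scene')['frame'][200:420,300:460,::-1];q=arm.camera('top')['frame'][180:280,340:500,::-1]
cv2.imwrite('pics/crop4.png',np.hstack([cv2.resize(p,(400,550),interpolation=2),np.vstack([cv2.resize(q,(400,250),interpolation=2),np.zeros((300,400,3),np.uint8)])]))"
```

```text
time: 5.5
tool_pos: [0.498, -0.2081, 0.1997]
eef_rot: [-0.246, -3.13, -0.002]
ft_force: [-0.7, 0.5, -4.1]
opening: 0.0155
grasp_force: 60.5
time: 5.8
tool_pos: [0.4986, -0.2084, 0.2013]
eef_rot: [0.246, 3.132, 0.0]
ft_force: [0.3, 0.9, -3.0]
opening: 0.0152
grasp_force: 60.5
t 5.8 pos [ 0.4986 -0.2084  0.2013] F [ 0.3   0.89 -3.01] d [ 0.001  -0.0032  0.0485] rot [0.0001 0.0002 0.0054]
```

View pics/crop4.png

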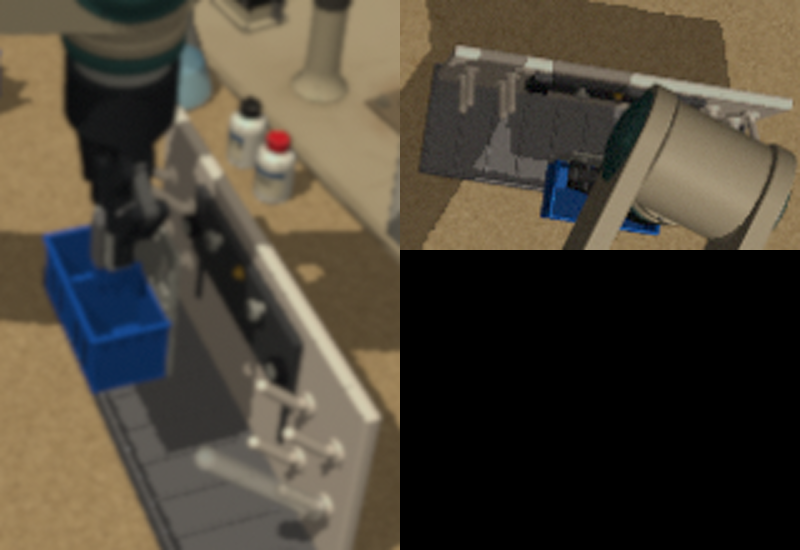

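The caddy is held upright, with the bin's near corner at scene ≈ (338,337), in front of the hanger. The studs are at crop (213,240) and (256,308). I'll check the in-hand pose from the bin corners.

```bash
cat > f2.py <<'E'
from h import *
from scipy.optimize import least_squares
S=arm.camera('scene');T=arm.camera('top')
A=[((-.03,.055,.055),(318,295.2)),((-.03,-.055,.055),(338,336.8)),((.026,-.055,.055),(367.2,328)),((-.03,-.055,0),(338.8,356))]
B=[((-.03,.055,.055),(397.2,266)),((-.03,-.055,.055),(443.2,274))]
def W(x,q):
    q=np.array(q);c,s=np.cos(x[3]),np.sin(x[3])
    return np.c_[x[0]+c*q[:,0]-s*q[:,1],x[1]+s*q[:,0]+c*q[:,1],x[2]+q[:,2]]
f=lambda x:np.concatenate([(proj(c,W(x,[a for a,_ in l]))-[b for _,b in l]).ravel() for c,l in((S,A),(T,B))])
r=least_squares(f,[.4943,-.2077,.1232,-.157],loss='soft_l1');print(r.x,f(r.x).reshape(-1,2).round(1).tolist());print(f([.4943,-.2077,.1232,-.157]).reshape(-1,2).round(1).tolist())
E
python3 f2.py
```

```text
[ 0.49559181 -0.20565903  0.12194313 -0.13102797] [[-0.6, -0.8], [0.0, -0.6], [0.9, 0.5], [-1.4, 1.3], [1.8, 0.0], [-0.9, -2.2]]
[[-0.2, -0.8], [-1.0, -0.2], [0.3, 1.4], [-2.4, 1.8], [2.5, -0.1], [-0.3, -1.2]]
```

Converted, -0.054 m / 0.5 = -0.108, 0.0485 m / 0.5 = 0.097, 0.005 rad / 6.2832 = 0.0008.

```bash
echo '[{"sy": -0.006,"sz": 0.05,"rz": 0.0008,"jaw": 0},{"sy": -0.006,"sz": 0.097,"rz": 0.0008,"jaw": 0},{"sx": -0.04,"sy": -0.006,"sz": 0.097,"rz": 0.0008,"jaw": 0},{"sx": -0.08,"sy": -0.006,"sz": 0.097,"rz": 0.0008,"jaw": 0},{"sx": -0.108,"sy": -0.006,"sz": 0.097,"rz": 0.0008,"jaw": 0}]' | python3 -m crank
echo '[{"jaw": 0},{"jaw": 0},{"jaw": 0}]' | python3 -m crank
cat > n.py <<'E'
from h import *
u=np.array([.9869,-.1614,0]);m=np.array([.6014,-.2285,.1528])
o=arm.observe();d=o['tool_pos']-(m-.0257*u);l=np.array([.1614,.9869,0])
F=o['ft_force'];print('gap x',round(d@u,4),'y',round(d@l,4),'z',round(d[2],4),'F x,y,z',(F@u).round(2),(F@l).round(2),F[2].round(2),'tq',o['torque'].round(2),'grip',o['opening'].round(4))
to(m-.0257*u,-.1621)
E
python3 n.py
```

```text
time: 6.5
tool_pos: [0.5522, -0.2205, 0.1525]
eef_rot: [0.255, 3.131, 0.0]
ft_force: [0.7, 0.4, -3.6]
opening: 0.0153
grasp_force: 60.6
time: 6.8
tool_pos: [0.5508, -0.2204, 0.1527]
eef_rot: [-0.256, -3.131, -0.0]
ft_force: [-0.4, -0.5, -3.6]
opening: 0.0154
grasp_force: 60.6Traceback (most recent call last):
  File "n.py", line 4, in <module>
    F=o['ft_force'];print('gap x',round(d@u,4),'y',round(d@l,4),'z',round(d[2],4),'F x,y,z',(F@u).round(2),(F@l).round(2),F[2].round(2),'tq',o['torque'].round(2),'grip',o['opening'].round(4))
                                                                                                                                                                         ^^^^^^^^^^^^^^^^^^
AttributeError: 'float' object has no attribute 'round'
```

```bash
sed -i "s/o\['opening'\].round(4)/o['opening']/" n.py; python3 n.py
python3 -c "
from h import *
p=arm.camera('scene')['frame'][230:380,320:440,::-1]
cv2.imwrite('pics/crop5.png',cv2.resize(p,(480,600),interpolation=2))"
```

```text
gap x -0.0256 y -0.0002 z -0.0001 F x,y,z -0.28 -0.52 -3.56 tq [-0.06  0.02  0.03] grip 0.015370109340602654
t 6.8 pos [ 0.5508 -0.2204  0.1527] F [-0.36 -0.47 -3.56] d [-0.0256  0.0002 -0.0001] rot [ 0.0001 -0.0004 -0.0008]
```

View pics/crop5.png

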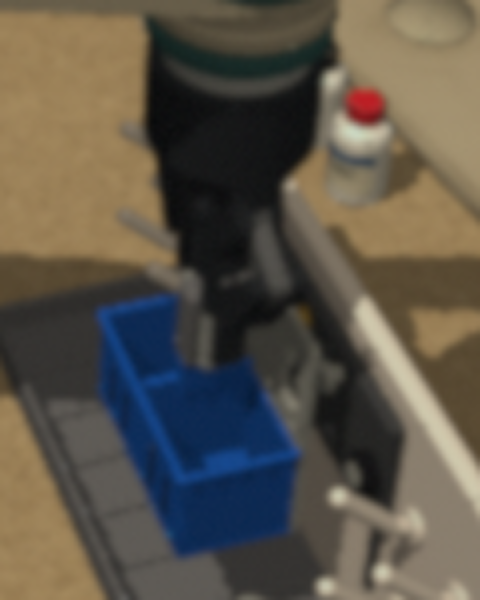

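The caddy is square to the hanger, with one keyhole at crop ≈ (290,400) and a stud just behind it at (335,370). I'll creep in.

Converted, -0.013 m / 0.5 = -0.026, -0.011 m / 0.5 = -0.022.

```bash
echo '[{"sx": -0.008,"jaw": 0},{"sx": -0.016,"jaw": 0},{"sx": -0.022,"jaw": 0},{"sx": -0.026,"jaw": 0},{"sx": -0.026,"jaw": 0}]' | python3 -m crank; python3 n.py
echo '[{"sx": -0.002,"jaw": 0},{"sx": -0.004,"jaw": 0},{"sx": -0.004,"jaw": 0}]' | python3 -m crank; python3 n.py
```

```text
time: 7.35
tool_pos: [0.5644, -0.2225, 0.1526]
eef_rot: [-0.255, -3.131, -0.0]
ft_force: [0.7, -0.5, -3.4]
opening: 0.0154
grasp_force: 60.6
gap x -0.0118 y -0.0001 z -0.0002 F x,y,z 0.72 -0.36 -3.4 tq [-0.02 -0.01  0.05] grip 0.015409287667840211
t 7.35 pos [ 0.5644 -0.2225  0.1526] F [ 0.65 -0.47 -3.4 ] d [-0.0118  0.0001 -0.0002] rot [ 0.0002 -0.0001 -0.0005]
time: 7.65
tool_pos: [0.5661, -0.2228, 0.1527]
eef_rot: [-0.255, -3.131, -0.0]
ft_force: [-0.3, 0.9, -3.8]
opening: 0.0154
grasp_force: 60.7
gap x -0.0101 y -0.0001 z -0.0001 F x,y,z -0.47 0.85 -3.85 tq [0.08 0.07 0.02] grip 0.01535137635583586
t 7.65 pos [ 0.5661 -0.2228  0.1527] F [-0.33  0.91 -3.85] d [-0.0101  0.0001 -0.0001] rot [ 0.0002 -0.0003 -0.0006]
```

Converted, -0.001 m / 0.5 = -0.002.

```bash
for i in 1 ; do echo '[{"sx": -0.002,"jaw": 0},{"sx": -0.002,"jaw": 0}]' | python3 -m crank >/dev/null; python3 n.py; done
echo '[{"sx": -0.002,"jaw": 0},{"sx": -0.002,"jaw": 0}]' | python3 -m crank >/dev/null; python3 n.py
```

```text
gap x -0.0093 y -0.0001 z -0.0002 F x,y,z -2.48 1.41 -3.19 tq [0.25 0.46 0.09] grip 0.015331766451592758
t 7.85 pos [ 0.5668 -0.223   0.1526] F [-2.22  1.79 -3.19] d [-0.0093  0.0001 -0.0002] rot [ 0.0003 -0.001  -0.0007]
gap x -0.0082 y -0.0001 z -0.0002 F x,y,z -3.35 1.82 -2.91 tq [0.25 0.59 0.1 ] grip 0.015359985495714986
t 8.05 pos [ 0.5679 -0.2231  0.1526] F [-3.02  2.34 -2.91] d [-0.0082  0.0001 -0.0002] rot [ 0.0003 -0.0006 -0.0007]
```

Converted, -0.001 m / 0.5 = -0.002.

```bash
echo '[{"sx": -0.002,"jaw": 0},{"sx": -0.002,"jaw": 0}]' | python3 -m crank >/dev/null; python3 n.py
```

```text
gap x -0.0071 y -0.0001 z -0.0002 F x,y,z -3.72 0.77 -3.77 tq [ 0.27  0.64 -0.04] grip 0.015554096369627776
t 8.25 pos [ 0.569  -0.2233  0.1526] F [-3.55  1.36 -3.77] d [-0.0071  0.0001 -0.0002] rot [ 0.0003 -0.0005 -0.0006]
```

The force began at 2.5 N and rises about 0.5 N/mm, which matches the pin spring. So the plate is over the heads, and I'll continue until it is flush.

Converted, -0.001 m / 0.5 = -0.002.

```bash
echo '[{"sx": -0.002,"jaw": 0},{"sx": -0.002,"jaw": 0}]' | python3 -m crank >/dev/null; python3 n.py; echo '[{"sx": -0.002,"jaw": 0},{"sx": -0.002,"jaw": 0}]' | python3 -m crank >/dev/null; python3 n.py
```

```text
gap x -0.0061 y -0.0001 z -0.0001 F x,y,z -4.36 0.65 -2.91 tq [0.31 0.73 0.03] grip 0.015181560052482623
t 8.45 pos [ 0.57   -0.2235  0.1527] F [-4.2   1.35 -2.91] d [-0.0061  0.0001 -0.0001] rot [ 0.0002 -0.0003 -0.0007]
gap x -0.0051 y -0.0001 z -0.0002 F x,y,z -4.48 1.48 -2.44 tq [0.32 0.75 0.03] grip 0.015184360817691983
t 8.65 pos [ 0.571  -0.2237  0.1526] F [-4.19  2.19 -2.44] d [-0.0051  0.0001 -0.0002] rot [ 0.0002 -0.0003 -0.0007]
```

Converted, -0.001 m / 0.5 = -0.002.

```bash
echo '[{"sx": -0.002,"jaw": 0},{"sx": -0.002,"jaw": 0}]' | python3 -m crank >/dev/null; python3 n.py
```

```text
gap x -0.0047 y -0.0002 z -0.0002 F x,y,z -9.3 1.05 -1.86 tq [0.49 1.25 0.25] grip 0.015376741795083354
t 8.85 pos [ 0.5714 -0.2238  0.1526] F [-9.01  2.53 -1.86] d [-0.0047  0.0002 -0.0002] rot [ 0.0002 -0.0021 -0.0005]
```

Converted, -0.0006 m / 0.5 = -0.0012.

```bash
echo '[{"sx": -0.0012,"jaw": 0},{"sx": -0.0012,"jaw": 0},{"sx": -0.0012,"jaw": 0}]' | python3 -m crank >/dev/null; python3 n.py; echo '[{"sz": 0.002,"jaw": 0},{"sz": 0.004,"jaw": 0},{"sz": 0.004,"jaw": 0}]' | python3 -m crank >/dev/null; python3 n.py
```

```text
gap x -0.0046 y -0.0003 z -0.0002 F x,y,z -12.13 1.36 -0.08 tq [0.5  1.75 0.37] grip 0.015229529821131899
t 9.15 pos [ 0.5715 -0.2239  0.1526] F [-11.75   3.3   -0.08] d [-0.0046  0.0003 -0.0002] rot [ 0.0002 -0.0032 -0.0005]
gap x -0.0044 y -0.0004 z -0.0009 F x,y,z -14.39 0.51 4.79 tq [0.81 2.06 0.47] grip 0.015273405035759947
t 9.45 pos [ 0.5716 -0.224   0.1519] F [-14.11   2.83   4.79] d [-0.0044  0.0004 -0.001 ] rot [-0.     -0.0021 -0.0004]
```

Converted, 0.001 m / 0.5 = 0.002, 0.0006 m / 0.5 = 0.0012.

```bash
echo '[{"sx": 0.0012,"jaw": 0},{"sx": 0.002,"jaw": 0},{"sx": 0.002,"jaw": 0}]' | python3 -m crank >/dev/null; python3 n.py; echo '[{"sz": 0.002,"jaw": 0},{"sz": 0.004,"jaw": 0},{"sz": 0.004,"jaw": 0}]' | python3 -m crank >/dev/null; python3 n.py
```

```text
gap x -0.0047 y -0.0003 z -0.0011 F x,y,z -8.95 1.53 1.16 tq [0.53 1.22 0.24] grip 0.015173914264053541
t 9.75 pos [ 0.5714 -0.2239  0.1517] F [-8.59  2.95  1.16] d [-0.0047  0.0003 -0.0011] rot [-0.0001 -0.     -0.0005]
gap x -0.0047 y -0.0004 z -0.0035 F x,y,z -7.65 0.64 -0.33 tq [0.35 1.12 0.14] grip 0.015399713321756934
t 10.05 pos [ 0.5713 -0.224   0.1493] F [-7.45  1.87 -0.33] d [-0.0047  0.0004 -0.0035] rot [-0.0003 -0.0004 -0.0007]
```

It slides freely with light pressure, so I'll continue down.

Converted, 0.003 m / 0.5 = 0.006, 0.002 m / 0.5 = 0.004.

```bash
echo '[{"sz": 0.002,"jaw": 0},{"sz": 0.004,"jaw": 0},{"sz": 0.006,"jaw": 0},{"sz": 0.006,"jaw": 0}]' | python3 -m crank >/dev/null; python3 n.py; echo '[{"sz": 0.002,"jaw": 0},{"sz": 0.004,"jaw": 0},{"sz": 0.004,"jaw": 0}]' | python3 -m crank >/dev/null; python3 n.py
```

```text
gap x -0.0047 y -0.0005 z -0.0064 F x,y,z -8.17 0.58 -0.73 tq [0.3  1.19 0.19] grip 0.015104544256414654
t 10.45 pos [ 0.5713 -0.2241  0.1464] F [-7.97  1.89 -0.73] d [-0.0047  0.0005 -0.0064] rot [-0.0005 -0.0003 -0.0008]
gap x -0.0047 y -0.0005 z -0.0081 F x,y,z -8.52 1.12 0.81 tq [0.41 1.2  0.27] grip 0.015281385816976011
t 10.75 pos [ 0.5714 -0.224   0.1447] F [-8.22  2.48  0.81] d [-0.0047  0.0005 -0.0081] rot [-0.0004 -0.     -0.0007]
```

Converted, 0.003 m / 0.5 = 0.006, 0.002 m / 0.5 = 0.004.

```bash
echo '[{"sz": 0.002,"jaw": 0},{"sz": 0.004,"jaw": 0},{"sz": 0.006,"jaw": 0},{"sz": 0.006,"jaw": 0}]' | python3 -m crank >/dev/null; python3 n.py; echo '[{"sz": 0.002,"jaw": 0},{"sz": 0.004,"jaw": 0},{"sz": 0.006,"jaw": 0},{"sz": 0.006,"jaw": 0}]' | python3 -m crank >/dev/null; python3 n.py
```

```text
gap x -0.0045 y -0.0004 z -0.0093 F x,y,z -12.72 1.63 8.69 tq [0.75 1.85 0.42] grip 0.015983748720376202
t 11.15 pos [ 0.5716 -0.224   0.1435] F [-12.29   3.67   8.69] d [-0.0045  0.0004 -0.0093] rot [-0.0007  0.0013 -0.0002]
gap x -0.0042 y -0.0 z -0.0106 F x,y,z -15.45 4.47 14.96 tq [1.16 2.34 0.71] grip 0.015070239394183973
t 11.55 pos [ 0.5718 -0.2237  0.1422] F [-14.52   6.9   14.96] d [-0.0043  0.     -0.0106] rot [-0.0006  0.0026  0.0006]
```

Blocked, with a +y reaction, so the slot edge is riding on a neck. I'll back up, shift +y, and try again.

Converted, -0.006 m / 0.5 = -0.012, -0.003 m / 0.5 = -0.006.

```bash
echo '[{"sz": -0.006,"jaw": 0},{"sz": -0.012,"jaw": 0},{"sz": -0.012,"jaw": 0},{"sz": -0.012,"jaw": 0}]' | python3 -m crank >/dev/null; python3 n.py; echo '[{"sy": 0.002,"jaw": 0},{"sy": 0.003,"jaw": 0},{"sy": 0.003,"jaw": 0}]' | python3 -m crank >/dev/null; python3 n.py;  echo '[{"sz": 0.002,"jaw": 0},{"sz": 0.004,"jaw": 0},{"sz": 0.006,"jaw": 0},{"sz": 0.006,"jaw": 0}]' | python3 -m crank >/dev/null; python3 n.py
```

```text
gap x -0.0048 y 0.0002 z -0.009 F x,y,z -7.15 2.72 -2.38 tq [0.55 0.98 0.18] grip 0.015512698805997946
t 11.95 pos [ 0.5714 -0.2234  0.1438] F [-6.61  3.84 -2.38] d [-0.0048 -0.0002 -0.0091] rot [ 0.0006 -0.001  -0.0002]
gap x -0.0048 y 0.0004 z -0.009 F x,y,z -7.07 -2.85 -2.74 tq [-0.16  1.16  0.04] grip 0.01530439268890443
t 12.25 pos [ 0.5713 -0.2232  0.1438] F [-7.44 -1.67 -2.74] d [-0.0048 -0.0004 -0.009 ] rot [-0.0015 -0.0009 -0.0015]
gap x -0.0047 y 0.0008 z -0.011 F x,y,z -9.47 -0.91 1.28 tq [0.35 1.3  0.21] grip 0.015258411160337472
t 12.65 pos [ 0.5715 -0.2228  0.1418] F [-9.5   0.63  1.28] d [-0.0047 -0.0008 -0.0109] rot [-0.0009  0.0001 -0.0009]
```

Past the previous sticking point with low force, so I'll continue.

Converted, 0.002 m / 0.5 = 0.004, 0.001 m / 0.5 = 0.002.

```bash
echo '[{"sz": 0.002,"jaw": 0},{"sz": 0.004,"jaw": 0},{"sz": 0.004,"jaw": 0}]' | python3 -m crank >/dev/null; python3 n.py;  echo '[{"sz": 0.002,"jaw": 0},{"sz": 0.004,"jaw": 0},{"sz": 0.004,"jaw": 0}]' | python3 -m crank >/dev/null; python3 n.py
```

```text
gap x -0.0047 y 0.0009 z -0.0132 F x,y,z -9.34 -0.71 0.81 tq [0.33 1.26 0.16] grip 0.01524095677510379
t 12.95 pos [ 0.5715 -0.2227  0.1396] F [-9.33  0.81  0.81] d [-0.0047 -0.001  -0.0132] rot [-0.0006 -0.0002 -0.0008]
gap x -0.0048 y 0.001 z -0.0154 F x,y,z -8.58 0.46 -1.37 tq [0.35 1.15 0.19] grip 0.015089175671301525
t 13.25 pos [ 0.5715 -0.2226  0.1374] F [-8.39  1.84 -1.37] d [-0.0048 -0.001  -0.0154] rot [-0.0005 -0.0004 -0.0008]
```

Converted, 0.003 m / 0.5 = 0.006, 0.002 m / 0.5 = 0.004.

```bash
echo '[{"sz": 0.002,"jaw": 0},{"sz": 0.004,"jaw": 0},{"sz": 0.006,"jaw": 0},{"sz": 0.006,"jaw": 0}]' | python3 -m crank >/dev/null; python3 n.py;  echo '[{"sz": 0.002,"jaw": 0},{"sz": 0.004,"jaw": 0},{"sz": 0.004,"jaw": 0}]' | python3 -m crank >/dev/null; python3 n.py
```

```text
gap x -0.0048 y 0.0011 z -0.0195 F x,y,z -4.3 -0.67 -4.3 tq [0.18 0.74 0.16] grip 0.015452519090870913
t 13.65 pos [ 0.5714 -0.2225  0.1333] F [-4.35  0.04 -4.3 ] d [-0.0048 -0.0011 -0.0195] rot [-0.0001 -0.0011 -0.0008]
gap x -0.0045 y 0.001 z -0.0203 F x,y,z -7.18 0.1 0.63 tq [0.42 1.07 0.44] grip 0.015216304711029182
t 13.95 pos [ 0.5717 -0.2226  0.1325] F [-7.07  1.26  0.63] d [-0.0045 -0.001  -0.0203] rot [-0.0004  0.0001 -0.0004]
```

Converted, 0.002 m / 0.5 = 0.004, 0.001 m / 0.5 = 0.002.

```bash
echo '[{"sz": 0.002,"jaw": 0},{"sz": 0.004,"jaw": 0},{"sz": 0.004,"jaw": 0}]' | python3 -m crank >/dev/null; python3 n.py
```

```text
gap x -0.0044 y 0.001 z -0.0211 F x,y,z -10.17 0.5 5.91 tq [0.51 1.55 0.46] grip 0.01527177219792846
t 14.25 pos [ 0.5718 -0.2226  0.1317] F [-9.96  2.14  5.91] d [-0.0045 -0.0011 -0.0211] rot [-0.0008  0.0009 -0.0001]
```

Fx dropped by about 5 N near -19.5 mm (the pin snapped out), then a firm stop at -21 mm. I'll relax the load, then open.

Converted, -0.0025 m / 0.5 = -0.005, -0.002 m / 0.5 = -0.004.

```bash
echo '[{"sx": 0.0006,"sz": -0.004,"jaw": 0},{"sx": 0.0006,"sz": -0.005,"jaw": 0},{"sx": 0.0006,"sz": -0.005,"jaw": 0}]' | python3 -m crank >/dev/null; python3 n.py
echo '[{"jaw": 0.03},{"jaw": 0.05},{"jaw": 0.06},{"jaw": 0.06},{"jaw": 0.06}]' | python3 -m crank; python3 n.py
```

```text
gap x -0.0047 y 0.0011 z -0.0206 F x,y,z -4.7 -0.81 -3.55 tq [0.05 0.67 0.28] grip 0.015214444097075359
t 14.55 pos [ 0.5716 -0.2225  0.1322] F [-4.77 -0.04 -3.55] d [-0.0047 -0.0011 -0.0206] rot [-0.0003  0.0001 -0.0007]
time: 15.05
tool_pos: [0.5718, -0.2223, 0.1325]
eef_rot: [0.255, 3.13, -0.0]
ft_force: [0.1, 0.6, 0.5]
opening: 0.0599
grasp_force: 0.0
gap x -0.0045 y 0.0013 z -0.0203 F x,y,z -0.04 0.62 0.49 tq [ 0.01 -0.02  0.03] grip 0.05993791822429302
t 15.05 pos [ 0.5718 -0.2223  0.1325] F [0.06 0.61 0.49] d [-0.0045 -0.0013 -0.0203] rot [-0.      0.0008 -0.0007]
```

Converted, -0.15 m / 0.5 = -0.3, -0.11 m / 0.5 = -0.22.

```bash
echo '[{"sz": -0.06,"jaw": 0.06},{"sz": -0.14,"jaw": 0.06},{"sz": -0.22,"jaw": 0.06},{"sz": -0.3,"jaw": 0.06},{"sz": -0.3,"jaw": 0.06}]' | python3 -m crank
echo '[{"sx": 0.1,"sy": 0.1,"jaw": 0.06},{"sx": 0.2,"sy": 0.2,"jaw": 0.06},{"sx": 0.26,"sy": 0.28,"jaw": 0.06},{"sx": 0.26,"sy": 0.28,"jaw": 0.06},{"sx": 0.26,"sy": 0.28,"jaw": 0.06}]' | python3 -m crank
python3 -c "
from h import *
p=arm.camera('scene')['frame'][200:420,300:460,::-1];q=arm.camera('top')['frame'][180:280,340:500,::-1]
cv2.imwrite('pics/crop6.png',np.hstack([cv2.resize(p,(400,550),interpolation=2),np.vstack([cv2.resize(q,(400,250),interpolation=2),np.zeros((300,400,3),np.uint8)])]))"
```

```text
time: 15.55
tool_pos: [0.573, -0.2229, 0.2901]
eef_rot: [0.255, 3.119, -0.006]
ft_force: [-0.1, 0.4, 0.5]
opening: 0.0599
grasp_force: 0.0
time: 16.05
tool_pos: [0.4644, -0.06, 0.2826]
eef_rot: [0.249, 3.13, 0.001]
ft_force: [0.5, -0.3, 0.9]
opening: 0.0597
grasp_force: 0.0
```

View pics/crop6.png

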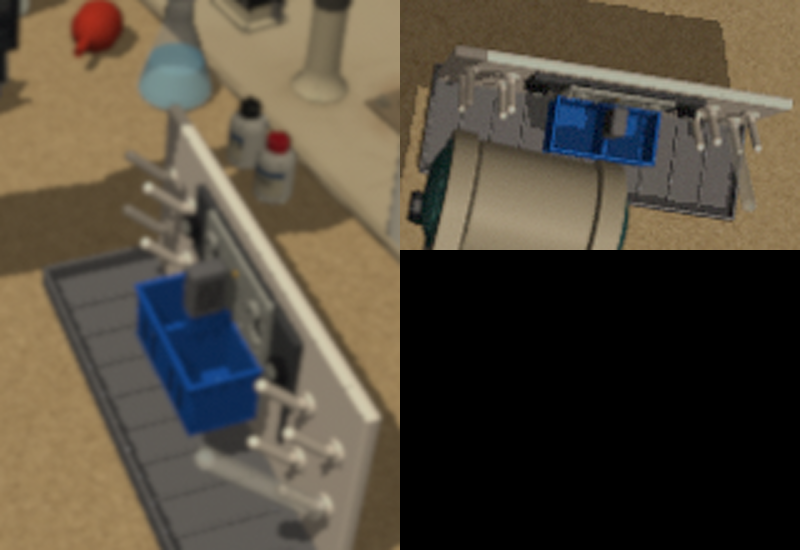

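The caddy hangs square and upright. A stud head shows through the slot at crop (255,325), and the brass tip of the pin shows through its hole at (235,272). The arm is clear, so I'll hand in.

```bash
echo '[{"jaw": 0.06},{"jaw": 0.06},{"jaw": 0.06}]' | python3 -m crank >/dev/null; python3 -c "
from h import *
print(arm.sign_off())"
```

```text
the job is handed in; nothing more can be done
None
```

The caddy is hung on both studs and released. The camera shows it square with the brass pin tip through its hole, the arm is clear, and I handed the job in at about 16 s; no verdict came back.

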